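# Set out the breakfast things in their matching holders

## Task

Set out the breakfast things, each in the holder made for it: the pepper mill standing in the large wooden coaster, the spice jar standing in the small wooden coaster, the teaspoon lying lengthwise in the oblong spoon rest, and the egg at the low end of the wire rack in the little white dish. Leave the other egg to roll down to the rack's stop, do not drop an egg, do not knock the mill or the jar over, and keep the arm clear of the wall cupboard.

Things in the scene. Friction and masses are not known exactly. Their poses are not given: they have to be found in the camera images.
- pepper_mill: Dark brown turned wooden pepper mill, round, 170 mm tall, loose. About 58 mm across at the base; its round head, 123 to 159 mm above the underside, is about 49 mm across and good to grip, with a small 12 mm knob on top. The waist between looks slimmer than it feels to the fingers. Stands upright at the start; origin at the centre of its underside, z up.
- spice_jar: Glass spice jar with red cap and green label, round, 106 mm tall, loose. Glass body 42 to 45 mm across, cap 45 mm across from 85 mm up to the top. Stands upright at the start; origin at the centre of its underside, z up.
- teaspoon: Plain metal teaspoon lying flat, loose, 132 mm long, 26 mm wide at the bowl, 9 mm high. Origin on the supporting surface under the middle of its length; x runs along its length, y across, z up. It can be pinched across its y at the middle with the fingertips just off the surface; it is about 15 to 20 mm wide to the fingers there.
- end_egg: Brown rigid egg, 54 mm long and 44 mm in diameter, loose, 60 g, lying across the wire rack at its low end, against the stop. Origin at its centre (45 mm above the worktop at the start); its own y runs along its length (across the rack at the start). It turns as it rolls. Pinch it by its two ends, across the rack: the sides there are open, and the other egg touches it from uphill.
- upper_egg: A second egg exactly like the first, on the same rack next uphill, touching the end egg. When the end egg is lifted away it rolls down to the stop by itself. Origin at its centre. (Note for all moves: a wall cupboard hangs over the back of the worktop, beyond about x = 0.62 m and above about z = 0.4 m; keep the wrist back from it, going between places in straight lines.)
- egg_rack: Fixed steel-wire egg rack: two parallel wire rails 28 mm apart that slope down at 10 degrees toward the rack's own -x and end in a wire stop. About 155 mm long, 54 mm wide. Origin on the worktop, right under the centre of an egg that lies against the stop (that egg's centre is 45 mm above the origin). x uphill, y across the rack, z up.
- large_coaster: Fixed round wooden coaster, the larger of two, 86 mm across: a flat floor 4 mm above the worktop inside a raised rim 5 mm thick whose top is 9 mm above the worktop; recess 76 mm across. Belongs to the pepper mill. Origin at the centre of its underside, on the worktop.
- small_coaster: Fixed round wooden coaster, the smaller of two, 70 mm across: a flat floor 4 mm above the worktop inside a raised rim 5 mm thick whose top is 9 mm above the worktop; recess 60 mm across. Belongs to the spice jar. Origin at the centre of its underside, on the worktop.
- egg_dish: Fixed little round white dish with sloping sides, 88 mm across at the rim, 18 mm high; the inner floor, about 40 mm across, is 5 mm above the worktop, so an egg lying in it has its centre 27 mm or a little more above the worktop. Belongs to the end egg. Origin at the centre of its underside, on the worktop.
- spoon_rest: Fixed oblong white ceramic spoon rest, 166 x 62 mm, floor 5 mm above the worktop inside a low rounded rim 6 mm wide whose top is 9 mm above the worktop; floor inside 154 x 50 mm. Belongs to the teaspoon, which lies along it either way round. Origin at the centre of its underside, on the worktop; x runs along its length, y across.
Things that resemble listed ones, but are neither listed nor needed, are in the scene too. Several things have the shape of the pepper_mill; the one meant has the colours described above.

How it is judged:
At the end, for the whole second after the job is handed in: Mill upright in the large coaster and jar upright in the small one, each down on the floor within 12 mm of centre; spoon in its rest within 15 mm and 0.25 rad; end egg in the dish within 18 mm of centre; upper egg on the rack within 8 mm of its place at the stop; all at rest (horizontal distance between pepper_mill and large_coaster below 0.012 m and z of pepper_mill in the frame of large_coaster between 0.002 and 0.007 m and angle between each of pepper_mill, spice_jar's own z axis and vertical below 0.08 rad and horizontal distance between spice_jar and small_coaster below 0.012 m and z of spice_jar in the frame of small_coaster between 0.002 and 0.007 m and horizontal distance between teaspoon and spoon_rest below 0.015 m and z of teaspoon in the frame of spoon_rest between 0.003 and 0.009 m and angle between the x axis of teaspoon and the x axis of spoon_rest, either way round below 0.25 rad and horizontal distance between end_egg and egg_dish below 0.018 m and z of end_egg in the frame of egg_dish between 0.02 and 0.038 m and x of upper_egg in the frame of egg_rack between -0.008 and 0.008 m and y of upper_egg in the frame of egg_rack between -0.008 and 0.008 m and z of upper_egg in the frame of egg_rack between 0.038 and 0.052 m and linear speed of each of pepper_mill, spice_jar, teaspoon, end_egg, upper_egg below 0.02 m/s); the robot touches nothing.
It fails at once if An egg falls freely (more than about 3 cm) ((linear speed of end_egg above 0.75 m/s and contact force between the fingers and end_egg below 0.05 N) or (linear speed of upper_egg above 0.75 m/s and contact force between the fingers and upper_egg below 0.05 N)).
It fails at once if The pepper mill or the spice jar is knocked over (angle between any of pepper_mill, spice_jar's own z axis and vertical above 0.8 rad).
It also fails if it takes over 128 s, if anything falls off the work surface, if the arm or the gripper's body presses on something with over 40 N, if the wrist force passes 120 N, or if a joint passes its speed limit or range.

## Robot

A 6-joint arm with a two-finger parallel gripper is mounted at the origin on a cart in front of the work surface, level with it; the furniture and walls round the work are solid. World frame = base frame: x ahead of the robot, y to its left, z up, the work surface at z = 0. Lengths are in m, angles in rad, forces in N, time in s.
With the tool pointing down it reaches from about 0.35 to 0.95 m from the base axis. Payload 17.4 kg.
Tool frame: the origin (TCP) lies between the finger pads; the fingertips stand ahead of it and the grasp point (between the pads) lies 6 mm ahead of it (manip.tips_ahead is the z of the fingertips in the tool frame, in m); z points along the fingers, y is the line along which they close (so a half turn about z gives the same grasp; the last joint's range is limited). The gripper opens to 93 mm and grips with 3 to 60 N. Pads are 15 mm wide; open, the fingers measure 128 mm over their backs; the gripper's body (75 mm by 188 mm) begins 65 mm behind the grasp point.
Start: joints at [1.145, 0.116, 1.442, -0, 1.584, -0.038], TCP at [0.255, 0.625, 0.244] pointing down, gripper open.
Joint ranges: [-2.83, 2.83], [-0.83, 2.19], [0.07, 2.5], [-1.14, 4.28], [0.01, 3], [-2.97, 2.97]. Speed limits (rad/s): [1.89, 1.89, 2.22, 3.14, 3.14, 3.14].

## Interface

Orientations are given as a unit quaternion [x, y, z, w].
In Python, from bench import manip gives the robot as it stands.
- The arm moves only by the shell command python3 -m creep 'ROWS' [FORCE]. ROWS is JSON, a list of rows, each a list of 3 entries, a list of its own where there are three numbers: the shift along the world's x, y, z in units of 50 mm (1.0 is 50 mm), then the turn, a rotation vector about the world's x, y, z in units of 8 degrees (1.0 is 8 degrees), then the closure, from -1 (fully open) to 1 (shut). In form: [[[tx, ty, tz], [wx, wy, wz], gripper], ...]. A call has 1 to 12 rows; each row shifts and turns the commanded pose from where the row before left it; what a row does not reach is not made up. A row lasts 1/8 s, in which the tool goes at most 62.5 mm and 10.7 degrees, less where a joint would pass 70% of its speed; a pose out of reach is approached as far as the arm can. A call is refused whole if a number of a shift passes 1 or a number of a turn 1, either way. A call with a gripper value outside its range is refused whole. The fingers move at their own pace and stop on an object; FORCE is the grip in N (left out, the last holds). Time passes only in rows, so rows that do not move let the fingers close. It gives the time, the measured TCP pose, the force, the opening and the grip force at its end, in the units of the state.
- manip.get_obs(): the state, without advancing time (a new reading comes with each control period).
- manip.camera(name): name is "scene" or "top" or "wrist"; returns (picture, depth): 400x640x3 uint8, red, green, blue; 400x640 float32, m along the optical axis (not along the pixel's ray), 0 where there is no reading.
- manip.camera_model(name): a dict with "vertical_fov" (degrees; the focal length in pixels is half the picture's height over the tangent of half this angle, whatever the lens; pixels are square), "cx", "cy" (the principal point, pixels), "world_to_cam" (4x4, takes a point from world to camera coordinates). Camera axes: x right, y down, z forward; pixel columns grow to the right and rows downward; lengths in m; the calibration is good to about 2 mm. A picture is of the moment at which its call begins: read the wrist's pose just before it. camera_model takes no time and is no camera call; for the wrist camera it gives the pose at the moment of the call.
- manip.finish_job(): hands the job in; it is judged then, once.
Trained networks look in the newest picture that a camera, given by its name, has taken for a name from the list of things; names that differ only in an ending like _2 or _b are one class to them, and where a whole thing is asked for, a point or a joint stands for the part that bears it (a point fixed in the world has none). Each returns a list of dicts, best first, with "score" (0 to 1); they miss things now and then, are a little off and sometimes report something else, mostly with a low value. They report only what shows in the picture. A call takes as long as a camera call. They do not tell look-alikes from the thing itself.
- manip.cut_out(camera, thing): "mask" (400x640 bool, what is visible of it) and "point" ([column, row] in pixels, amid what is visible of it).
The state is a dict: "time": time; "joint_pos": joint angles; "qd": joint speeds; "joint_efforts": joint torques, N m; "eef_pos": TCP position; "tool_rot": TCP orientation; "wrist_force": force on the tool from outside, world axes, zero at the start; "wrist_torque": the same for the moment, N m; "opening": finger opening in m; "grip_force": force on a finger pad.
Only numpy, scipy, OpenCV 4.12 (cv2) and the standard library are available. Lean on these libraries where they do the work, as an engineer would, in place of code of your own. Each camera call takes 0.05 s, during which the arm holds its last target. There are 200 camera calls.

## Working session

There is one attempt and no reset: what is moved stays moved. The work goes in short steps, Python scripts to look and compute and a shell command to move; the robot and the scene stay as the last step left them, time stands still between calls to the robot, and variables do not carry over. Pictures are saved under pics/ and viewed, at most 14 in all, crops included, and the job is handed in when it is done.

```bash
mkdir -p pics
cat > h.py <<'E'
import numpy as np, cv2
from bench import manip
def pts(cam,d,mask):
    m=manip.camera_model(cam); f=200/np.tan(np.radians(m["vertical_fov"])/2)
    v,u=np.nonzero(mask&(d>0)); z=d[v,u]
    P=np.stack([(u-m["cx"])/f*z,(v-m["cy"])/f*z,z,np.ones_like(z)])
    return (np.linalg.inv(m["world_to_cam"])@P)[:3].T,u,v
def save(n,im): cv2.imwrite("pics/"+n,im[:,:,::-1])
E
python3 - <<'E'
from h import *
for c in ("top","scene"):
    im,d=manip.camera(c); save(c+"1.png",im); np.save(c+"_d.npy",d); np.save(c+"_im.npy",im)
    for t in "pepper_mill spice_jar teaspoon end_egg egg_rack large_coaster small_coaster egg_dish spoon_rest".split():
        for r in manip.cut_out(c,t):
            if r["score"]<.2: continue
            P,u,v=pts(c,d,r["mask"])
            if len(P)<5: continue
            q=np.percentile(P,[2,50,98],axis=0).round(3)
            col=np.median(im[v,u],axis=0)
            print(c,t,round(r["score"],2),np.round(r["point"]),len(P),q[0],q[1],q[2],col)
print(manip.get_obs(), manip.tips_ahead)
E
```

```text
top pepper_mill 0.9 [466. 260.] 594 [ 0.206 -0.44   0.006] [ 0.23  -0.409  0.137] [ 0.255 -0.394  0.166] [185.  105.  112.5]
top pepper_mill 0.7 [378. 171.] 481 [ 0.446 -0.2    0.004] [ 0.461 -0.172  0.143] [ 0.49  -0.151  0.167] [79. 48. 29.]
top spice_jar 0.74 [467. 162.] 400 [ 0.479 -0.448  0.002] [ 0.495 -0.42   0.1  ] [ 0.521 -0.406  0.109] [118.5  80.   59. ]
top teaspoon 0.75 [255. 153.] 196 [ 0.446  0.17  -0.002] [0.531 0.18  0.005] [0.568 0.193 0.013] [207. 209. 207.]
top end_egg 0.56 [191. 169.] 231 [0.458 0.33  0.02 ] [0.475 0.351 0.058] [0.501 0.379 0.068] [227. 168. 120.]
top egg_rack 0.54 [193. 147.] 273 [ 0.45   0.329 -0.005] [0.548 0.344 0.009] [0.603 0.389 0.081] [155. 147. 144.]
top egg_rack 0.53 [192. 169.] 219 [0.457 0.33  0.048] [0.475 0.351 0.059] [0.495 0.376 0.068] [230. 171. 121.]
top egg_rack 0.45 [292. 162.] 1148 [ 0.429  0.036 -0.002] [0.509 0.067 0.005] [0.587 0.096 0.011] [248. 250. 247.]
top large_coaster 0.8 [452. 200.] 664 [ 0.367 -0.438 -0.004] [ 0.403 -0.399  0.003] [ 0.439 -0.361  0.011] [213. 178. 137.]
top small_coaster 0.88 [420. 182.] 492 [ 0.4
[... 2049 characters left out ...]
([ 1.14521181e+00,  1.16020461e-01,  1.44162429e+00,  2.10508765e-05,
        1.58398537e+00, -3.78054287e-02]), 'qd': array([-4.70909375e-04, -4.85425461e-04,  1.39867665e-03, -2.19903930e-04,
        1.09720631e-03,  2.02052011e-08]), 'joint_efforts': array([ 2.36219406e-03, -7.21001387e+01, -6.22788548e+01,  7.78721482e-02,
        1.82251143e-02,  3.48217156e-05]), 'eef_pos': array([0.25524773, 0.62488271, 0.24361724]), 'tool_rot': array([ 1.92676870e-01,  9.81262260e-01, -1.58141669e-05, -1.45445444e-05]), 'wrist_force': array([-0.30233086, -0.0335273 ,  0.32767758]), 'wrist_torque': array([-0.04842124, -0.01460092, -0.02700355]), 'grip_force': 0.0, 'opening': 0.09349128062881125} 0.025
```

Run:
```python
from h import *
im=np.load("top_im.npy"); save("topc.png",cv2.resize(im[100:300,150:550],(800,400),interpolation=cv2.INTER_CUBIC))
d=np.load("top_d.npy"); P,u,v=pts("top",d,d>0)
def top(c,zlo,zhi,r):
    s=P[(np.hypot(P[:,0]-c[0],P[:,1]-c[1])<r)&(P[:,2]>zlo)&(P[:,2]<zhi)]
    e=cv2.minEnclosingCircle(s[:,:2].astype(np.float32)); print(c,len(s),s.mean(0).round(4),e)
top((.465,-.175),.162,.18,.03);top((.465,-.175),.12,.15,.04)
top((.5,-.425),.095,.115,.04)
from bench import manip
manip.camera("top")
for t in("teaspoon","spoon_rest","large_coaster","small_coaster","egg_dish","egg_rack","end_egg","upper_egg"):
    rs=manip.cut_out("top",t)
    if not rs: continue
    r=rs[0]
    Q,_,_=pts("top",d,r["mask"]); Q=Q[Q[:,2]>(-.001 if t=="teaspoon" else 0.002)]
    (c,s,a)=cv2.minAreaRect(Q[:,:2].astype(np.float32)); print(t,np.round(c,4),np.round(s,4),a)
s=P[(P[:,0]>.43)&(P[:,0]<.64)&(P[:,1]>.31)&(P[:,1]<.41)&(P[:,2]>.012)]
np.save("rack.npy",s)
for z in np.arange(.43,.64,.01):
    q=s[(s[:,0]>=z)&(s[:,0]<z+.01)]
    if len(q): print(round(z,3),len(q),q[:,1].min().round(3),q[:,1].max().round(3),q[:,2].max().round(3))
```

```text
(0.465, -0.175) 19 [ 0.4685 -0.1757  0.1673] ((0.4690699577331543, -0.1784205138683319), 0.01059931330382824)
(0.465, -0.175) 126 [ 0.4649 -0.1723  0.1435] ((0.4700430631637573, -0.17614175379276276), 0.025353753939270973)
(0.5, -0.425) 222 [ 0.5002 -0.4275  0.104 ] ((0.5010741949081421, -0.42828941345214844), 0.02269568480551243)
teaspoon [0.5063 0.1808] [0.1287 0.0259] 0.16091595590114594
spoon_rest [0.509  0.0652] [0.1665 0.064 ] 3.6228301525115967
large_coaster [ 0.4022 -0.3999] [0.0851 0.0836] 80.02482604980469
small_coaster [ 0.4678 -0.3132] [0.0652 0.0692] 0.23622991144657135
egg_dish [0.5367 0.3547] [0.177  0.0522] 3.06400465965271
egg_rack [0.5261 0.3475] [0.1463 0.0464] 7.66586971282959
end_egg [0.4775 0.3544] [0.0508 0.0426] 79.11307525634766
upper_egg [0.5201 0.3546] [0.0461 0.0473] 57.80229568481445
0.44 7 0.341 0.37 0.046
0.45 41 0.337 0.369 0.056
0.46 78 0.331 0.378 0.065
0.47 69 0.329 0.378 0.07
0.48 54 0.329 0.379 0.068
0.49 36 0.337 0.369 0.068
0.5 67 0.335 0.378 0.073
0.51 76 0.33 0.382 0.077
0.52 56 0.329 0.381 0.077
0.53 37 0.334 0.371 0.073
0.54 9 0.339 0.374 0.054
0.55 15 0.342 0.374 0.044
0.56 14 0.34 0.375 0.046
0.57 17 0.341 0.375 0.048
0.58 14 0.342 0.375 0.047
0.59 33 0.337 0.375 0.086
0.6 108 0.31 0.41 0.473
0.61 1225 0.31 0.41 0.562
0.62 527 0.31 0.41 0.665
0.63 55 0.313 0.41 0.609
```

View pics/topc.png

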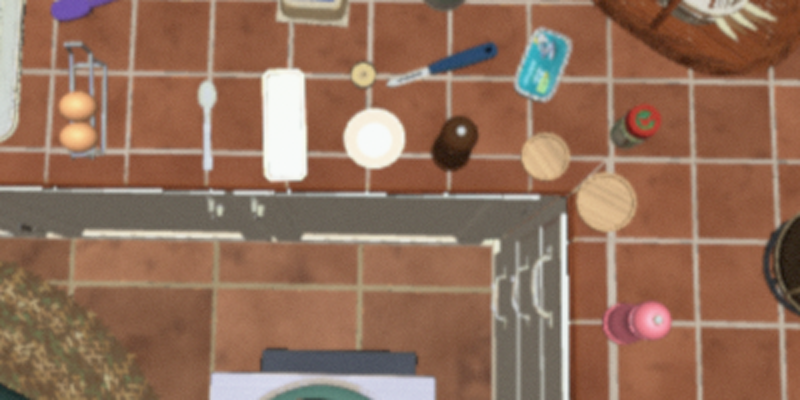

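View pics/scene1.png

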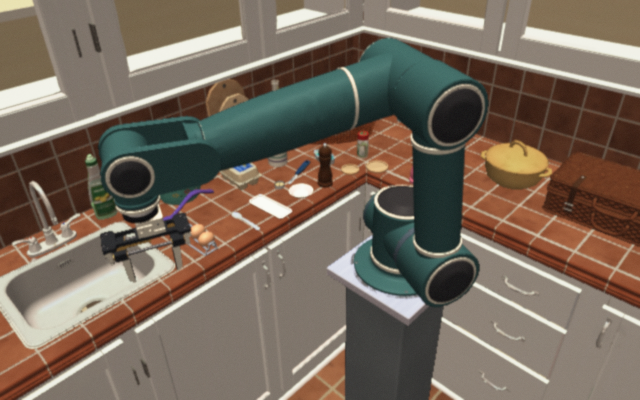

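```bash
python3 -m creep '[[[0.7,-0.9,0],[0,0,0.46],-1],[[0.7,-0.9,0],[0,0,0.46],-1],[[0.7,-0.9,0],[0,0,0.46],-1],[[0.7,-0.9,0],[0,0,0.46],-1],[[0.7,-0.9,0],[0,0,0.46],-1],[[0.7,-0.9,0],[0,0,0.46],-1],[[0,0,0],[0,0,0],-1],[[0,0,0],[0,0,0],-1]]' 15
python3 - <<'E'
from h import *
print(manip.get_obs()["eef_pos"],manip.get_obs()["tool_rot"])
im,d=manip.camera("wrist"); save("w1.png",im); np.savez("w1.npz",im=im,d=d)
m=manip.camera_model("wrist"); print(m)
P,u,v=pts("wrist",d,(d>0)); 
for t in ("end_egg","upper_egg","egg_rack","teaspoon"):
  for r in manip.cut_out("wrist",t):
    if r["score"]<.2: continue
    Q,_,_=pts("wrist",d,r["mask"])
    q=np.percentile(Q,[2,50,98],axis=0).round(4); print(t,r["score"],r["point"],len(Q),q.tolist(), cv2.minAreaRect(Q[:,:2].astype(np.float32)))
E
```

```text
time: 2.45
eef_pos: [0.4652, 0.355, 0.2437]
tool_rot: [0.002, 1.0, 0.0, -0.0]
wrist_force: [-1.0, 0.3, 0.8]
opening: 0.0933
grip_force: 0.0
[0.4651636  0.35502393 0.24372124] [ 1.73361078e-03  9.99998486e-01  1.45650709e-04 -3.17712103e-05]
{'vertical_fov': 58.75474308378129, 'cx': 321.6338316797453, 'cy': 195.653008330869, 'world_to_cam': array([[ 1.55018530e-03,  9.99998747e-01, -3.21905875e-04,
        -3.56660441e-01],
       [ 9.60503699e-01, -1.39938575e-03,  2.78263699e-01,
        -4.79341428e-01],
       [ 2.78262900e-01, -7.40552079e-04, -9.60504664e-01,
         2.61950024e-01],
       [ 0.00000000e+00,  0.00000000e+00,  0.00000000e+00,
         1.00000000e+00]])}
end_egg 0.85 [318.3, 187.1] 1878 [[0.4572, 0.3304, 0.0457], [0.4737, 0.3537, 0.0601], [0.4966, 0.3778, 0.0661]] ((0.4854273796081543, 0.35207074880599976), (0.058398548513650894, 0.05933992564678192), 8.443761825561523)
upper_egg 0.68 [321.8, 228.3] 1843 [[0.4995, 0.3329, 0.0516], [0.5144, 0.3566, 0.0675], [0.5364, 0.3801, 0.074]] ((0.5290073156356812, 0.3628883361816406), (0.07024697959423065, 0.05012066289782524), 38.09449005126953)
egg_rack 0.98 [332.8, 256.0] 2067 [[0.4502, 0.3285, -0.0014], [0.5655, 0.3585, 0.0218], [0.6012, 0.3836, 0.0609]] ((0.5454248785972595, 0.356894850730896), (0.19361798465251923, 0.05685555934906006), 3.3088438510894775)
teaspoon 0.92 [162.7, 216.9] 1462 [[0.4447, 0.168, -0.0012], [0.5215, 0.1783, 0.0053], [0.5713, 0.1907, 0.01]] ((0.5103796124458313, 0.18044963479042053), (0.030475188046693802, 0.13657520711421967), 86.56057739257812)
teaspoon 0.44 [318.5, 187.9] 1851 [[0.4573, 0.3305, 0.0464], [0.4732, 0.3546, 0.0601], [0.4938, 0.3778, 0.0661]] ((0.47744089365005493, 0.3571440577507019), (0.05870348587632179, 0.042774006724357605), 77.96131896972656)
```

View pics/w1.png

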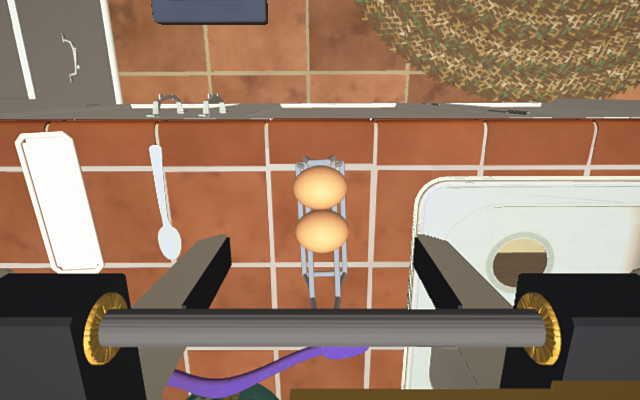

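Run:
```python
from h import *
from scipy.optimize import least_squares
im,d=np.load("w1.npz").values()
manip.camera("wrist")
C={}
for t in ("end_egg","upper_egg"):
    r=manip.cut_out("wrist",t)[0]
    mk=cv2.erode(r["mask"].astype(np.uint8),np.ones((5,5)))>0
    Q,_,_=pts("wrist",d,mk)
    def f(p):
        w=Q-p[:3]; c,s=np.cos(p[3]),np.sin(p[3])
        x=c*w[:,0]+s*w[:,1]; y=-s*w[:,0]+c*w[:,1]
        return (np.sqrt((x/.022)**2+(y/.027)**2+(w[:,2]/.022)**2)-1)*.022
    s=least_squares(f,[*Q.mean(0)-[-.005,0,.015],0],loss="soft_l1",f_scale=.001); print(t,s.x.round(4),np.abs(s.fun).mean()); C[t]=s.x
print("rack yaw", np.arctan2(*(C["upper_egg"]-C["end_egg"])[[1,0]]))
P,u,v=pts("wrist",d,(d>0))
s=P[(P[:,0]>.54)&(P[:,0]<.6)&(abs(P[:,1]-.358)<.035)&(P[:,2]>.02)&(P[:,2]<.08)]
for x in np.arange(.54,.6,.01):
    q=s[(s[:,0]>=x)&(s[:,0]<x+.01)]
    a=q[q[:,1]<.358];b=q[q[:,1]>.358]; print(round(x,3),len(a),len(b),np.median(a,0).round(4),np.median(b,0).round(4))
q=manip.cut_out("wrist","teaspoon")[0]; Q,_,_=pts("wrist",d,q["mask"]); Q=Q[(Q[:,2]>.0)]
c=Q.mean(0); e=np.linalg.svd((Q-c)[:,:2],full_matrices=False)[2][0]; l=(Q-c)[:,:2]@e; w=(Q-c)[:,:2]@[-e[1],e[0]]
print("spoon yaw",np.arctan(e[1]/e[0]),l.min(),l.max(), "mid",c[:2]+e*(np.percentile(l,.5)+np.percentile(l,99.5))/2, np.percentile(w[abs(l+.0)<.02],[2,98]))
```

```text
Traceback (most recent call last):
IndexError: list index out of range
```

```bash
cat >> h.py <<'E'
from scipy.optimize import least_squares
def find(cam,t,n=5):
    for i in range(n):
        im,d=manip.camera(cam); r=manip.cut_out(cam,t)
        if r and r[0]["score"]>.4: return im,d,r[0]
def eggfit(Q):
    def f(p):
        w=Q-p[:3]; c,s=np.cos(p[3]),np.sin(p[3])
        x=c*w[:,0]+s*w[:,1]; y=-s*w[:,0]+c*w[:,1]
        return (np.sqrt((x/.022)**2+(y/.027)**2+(w[:,2]/.022)**2)-1)*.022
    s=least_squares(f,[*Q.mean(0)-[-.005,0,.015],0],loss="soft_l1",f_scale=.001)
    return s.x, np.abs(s.fun).mean()
E
python3 - <<'E'
from h import *
C={}
for t in ("end_egg","upper_egg"):
    im,d,r=find("wrist",t); print(r["score"],r["point"])
    mk=cv2.erode(r["mask"].astype(np.uint8),np.ones((5,5)))>0
    Q,_,_=pts("wrist",d,mk); C[t],e=eggfit(Q); print(t,C[t].round(4),e)
print("rack yaw", np.arctan2(*(C["upper_egg"]-C["end_egg"])[[1,0]]))
P,u,v=pts("wrist",d,(d>0))
s=P[(P[:,0]>.54)&(P[:,0]<.6)&(abs(P[:,1]-.358)<.035)&(P[:,2]>.02)&(P[:,2]<.08)]
for x in np.arange(.54,.6,.01):
    q=s[(s[:,0]>=x)&(s[:,0]<x+.01)]
    a=q[q[:,1]<.358];b=q[q[:,1]>.358]
    if len(a) and len(b): print(round(x,3),len(a),len(b),np.median(a,0).round(4),np.median(b,0).round(4))
im,d,q=find("wrist","teaspoon"); print(q["point"]); Q,_,_=pts("wrist",d,q["mask"]); Q=Q[(Q[:,2]>.0)]
c=Q.mean(0)[:2]; X=Q[:,:2]-c; e=np.linalg.svd(X,full_matrices=False)[2][0]; l=X@e; w=X@[-e[1],e[0]]
print("spoon yaw",np.arctan(e[1]/e[0]),l.min(),l.max(), "mid",c+e*(np.percentile(l,.5)+np.percentile(l,99.5))/2)
E
```

```text
0.63 [319.1, 186.7]
end_egg [0.4783 0.353  0.0442 0.0587] 0.00046912646821548954
0.83 [322.8, 231.1]
upper_egg [0.5212 0.3548 0.0519 0.0683] 0.0004720656428946597
rack yaw 0.04122619491363196
0.54 3 11 [0.549  0.342  0.0399] [0.5487 0.3716 0.0385]
0.55 54 56 [0.5551 0.3419 0.0385] [0.5551 0.3696 0.0388]
0.56 51 49 [0.5646 0.3429 0.0405] [0.5645 0.3707 0.0406]
0.57 51 51 [0.5753 0.3429 0.0424] [0.5752 0.3707 0.0424]
0.58 53 53 [0.5852 0.3428 0.0439] [0.585  0.3717 0.0444]
0.59 73 103 [0.5947 0.3428 0.0453] [0.5947 0.3718 0.0462]
[164.2, 213.5]
spoon yaw 0.025452058164847982 -0.07055560544351626 0.059167474408030316 mid [0.50786706 0.17745241]
```

```bash
python3 -m creep '[[[0.26,-0.04,-0.6],[0,0,0.36],-1],[[0,0,-0.8],[0,0,0],-1],[[0,0,-0.8],[0,0,0],-1],[[0,0,-0.7],[0,0,0],-1],[[0,0,-0.5],[0,0,0],-1],[[0,0,-0.45],[0,0,0],-1],[[0,0,0],[0,0,0],-1],[[0,0,0],[0,0,0],1],[[0,0,0],[0,0,0],1],[[0,0,0],[0,0,0],1],[[0,0,0],[0,0,0],1],[[0,0,0],[0,0,0],1]]' 10
```

```text
time: 4.6
eef_pos: [0.4783, 0.3529, 0.0513]
tool_rot: [-0.024, 1.0, 0.0, 0.0]
wrist_force: [0.0, 0.1, 0.6]
opening: 0.0525
grip_force: 10.0
```

```bash
python3 -m creep '[[[0,0,0.2],[0,0,0],1],[[0,0,0.3],[0,0,0],1],[[0,0,0.4],[0,0,0],1],[[0,0,0.6],[0,0,0],1],[[0,0,0.7],[0,0,0],1],[[0,0,0.5],[0,0,0],1],[[0,0,0],[0,0,0],1],[[0,0,0],[0,0,0],1]]' 10
python3 - <<'E'
from h import *
im,d=manip.camera("wrist"); save("w2.png",im)
for t in("end_egg","egg_dish"):
  x=find("wrist",t)
  if x: 
    Q,_,_=pts("wrist",x[1],cv2.erode(x[2]["mask"].astype(np.uint8),np.ones((5,5)))>0); print(t,x[2]["point"],eggfit(Q) if t=="end_egg" else np.percentile(Q,[1,50,99],axis=0))
x=find("top","egg_dish"); Q,_,_=pts("top",x[1],x[2]["mask"]); print(x[2]["point"],np.percentile(Q,[1,50,99],axis=0), cv2.minEnclosingCircle(Q[Q[:,2]>.004][:,:2].astype(np.float32)))
E
```

```text
time: 5.6
eef_pos: [0.478, 0.3527, 0.1857]
tool_rot: [-0.024, 1.0, -0.0, -0.0]
wrist_force: [0.9, 0.1, -1.2]
opening: 0.0527
grip_force: 10.0
end_egg [322.1, 266.2] (array([0.47781858, 0.35316156, 0.17816648, 0.04044205]), np.float64(0.00038525251293986505))
egg_dish [135.7, 212.0] [[0.44482874 0.16919708 0.00125912]
 [0.5317649  0.17767234 0.00499071]
 [0.56995817 0.1884338  0.01045991]]
[337.3, 169.9] [[ 0.44973363 -0.1064988  -0.0008373 ]
 [ 0.49037577 -0.06592333  0.00793299]
 [ 0.52790243 -0.02549192  0.02086361]] ((0.4881235957145691, -0.06542600691318512), 0.04328407347202301)
```

View pics/w2.png

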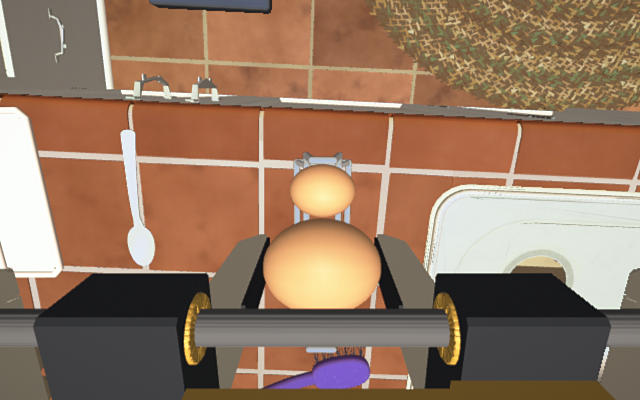

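Run:
```python
from h import *
d=np.load("top_d.npy"); P,u,v=pts("top",d,d>0)
s=P[(abs(P[:,0]-.62)<.07)&(abs(P[:,1]+.04)<.06)&(P[:,2]>.02)&(P[:,2]<.3)]
print(len(s),np.percentile(s,[0,50,100],axis=0).round(3)); t=s[s[:,2]>.1]; print(len(t),t.min(0),t.max(0))
print(manip.get_obs()["joint_pos"])
```

```text
275 [[ 0.649 -0.025  0.029]
 [ 0.667 -0.003  0.061]
 [ 0.69   0.02   0.076]]Traceback (most recent call last):
  File "<stdin>", line 4, in <module>
    return umr_minimum(a, axis, None, out, keepdims, initial, where)
ValueError: zero-size array to reduction operation minimum which has no identity
```

```bash
python3 -m creep '[[[0.02,-0.7,0],[0,0,-0.97],1],[[0.02,-0.7,0],[0,0,-0.97],1],[[0.02,-0.7,0],[0,0,-0.97],1],[[0.02,-0.7,0],[0,0,-0.97],1],[[0.02,-0.7,0],[0,0,-0.97],1],[[0.02,-0.7,0],[0,0,-0.97],1],[[0.02,-0.7,0],[0,0,-0.97],1],[[0.02,-0.7,0],[0,0,-0.97],1],[[0.02,-0.7,0],[0,0,-0.97],1],[[0.02,-0.7,0],[0,0,-0.97],1],[[0,-0.7,0],[0,0,-0.97],1],[[0,-0.7,0],[0,0,-0.97],1]]' 10
python3 - <<'E'
from h import *
o=manip.get_obs(); print(o["eef_pos"],o["tool_rot"])
im,d=manip.camera("wrist"); save("w3.png",im)
for t in("egg_dish","end_egg"):
  x=find("wrist",t)
  if x:
    Q,_,_=pts("wrist",x[1],x[2]["mask"]); print(t,x[2]["score"],x[2]["point"],np.percentile(Q,[1,50,99],axis=0).round(4),cv2.minEnclosingCircle(Q[(Q[:,2]>.004)][:,:2].astype(np.float32)))
    if t=="end_egg":print(eggfit(Q))
print(manip.get_obs()["eef_pos"])
E
```

```text
time: 7.55
eef_pos: [0.4881, -0.0683, 0.1862]
tool_rot: [0.711, 0.703, 0.0, 0.0]
wrist_force: [-0.1, 0.7, -1.0]
opening: 0.0526
grip_force: 10.0
[ 0.48813498 -0.068258    0.18624872] [7.11016921e-01 7.03174886e-01 9.43842091e-05 1.00131192e-04]
egg_dish 0.55 [319.2, 180.0] [[ 0.4487 -0.1008  0.0037]
 [ 0.4892 -0.0637  0.0097]
 [ 0.5295 -0.0236  0.0189]] ((0.48908481001853943, -0.06380441039800644), 0.043396830558776855)
end_egg 0.49 [320.5, 181.5] [[ 0.4486 -0.1007  0.0037]
 [ 0.4892 -0.0647  0.0097]
 [ 0.5295 -0.0249  0.019 ]] ((0.48910757899284363, -0.06565652787685394), 0.04346718639135361)
(array([ 0.48896267, -0.06473255,  0.01704549, -1.60178832]), np.float64(0.008026575632047143))
[ 0.48825068 -0.066845    0.18612423]
```

View pics/w3.png

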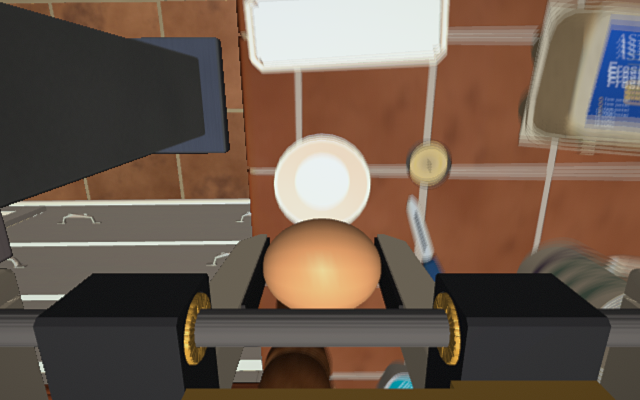

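```bash
python3 -m creep '[[[0.02,0.02,-0.7],[0,0,0],1],[[0,0,-0.7],[0,0,0],1],[[0,0,-0.6],[0,0,0],1],[[0,0,-0.4],[0,0,0],1],[[0,0,-0.3],[0,0,0],1],[[0,0,-0.15],[0,0,0],1],[[0,0,0],[0,0,0],1],[[0,0,0],[0,0,0],1]]' 10
```

```text
time: 8.8
eef_pos: [0.4897, -0.0662, 0.0444]
tool_rot: [0.709, 0.705, 0.0, 0.0]
wrist_force: [0.9, -0.6, -0.9]
opening: 0.0526
grip_force: 10.0
```

```bash
python3 -m creep '[[[0,0,-0.06],[0,0,0],1],[[0,0,0],[0,0,0],1],[[0,0,0],[0,0,0],1]]' 5
```

```text
time: 9.18
eef_pos: [0.4893, -0.0661, 0.0407]
tool_rot: [0.709, 0.705, 0.0, 0.0]
wrist_force: [0.5, -0.5, -0.5]
opening: 0.0527
grip_force: 5.0
```

```bash
python3 -m creep '[[[0,0,-0.06],[0,0,0],1],[[0,0,0],[0,0,0],1],[[0,0,0],[0,0,0],1]]' 5
```

```text
time: 9.55
eef_pos: [0.4893, -0.0661, 0.0376]
tool_rot: [0.709, 0.705, -0.0, -0.0]
wrist_force: [0.3, 0.3, -0.6]
opening: 0.0527
grip_force: 5.0
```

```bash
python3 -m creep '[[[0,0,0],[0,0,0],-0.25],[[0,0,0],[0,0,0],-0.25],[[0,0,0],[0,0,0],-0.25],[[0,0,0.2],[0,0,0],-0.25],[[0,0,0.4],[0,0,0],-0.5],[[0,0,0.6],[0,0,0],-0.8],[[0,0,0.8],[0,0,0],-1],[[0,0,0.9],[0,0,0],-1],[[0,0,0.9],[0,0,0],-1],[[0,0,0.5],[0,0,0],-1],[[0,0,0],[0,0,0],-1]]' 5
python3 - <<'E'
from h import *
x=find("top","end_egg"); im,d,_=x
for r in manip.cut_out("top","end_egg"):
    Q,_,_=pts("top",d,r["mask"]); print(r["score"],r["point"],eggfit(Q))
im,d=manip.camera("wrist"); save("w4.png",im)
for r in manip.cut_out("wrist","end_egg"):
    Q,_,_=pts("wrist",d,r["mask"]); print(r["score"],r["point"],eggfit(Q))
for r in manip.cut_out("wrist","spoon_rest")[:1]:
    Q,_,_=pts("wrist",d,r["mask"]); print(r["score"],r["point"],np.percentile(Q,[1,50,99],axis=0))
print(manip.get_obs()["eef_pos"])
E
```

```text
time: 10.92
eef_pos: [0.4898, -0.0662, 0.2552]
tool_rot: [0.709, 0.705, 0.001, 0.002]
wrist_force: [0.4, 0.7, -0.6]
opening: 0.093
grip_force: 0.0
0.51 [252.9, 153.6] (array([ 0.52045581,  0.18050502, -0.00572043, -1.51521345]), np.float64(0.012715384342730073))
0.93 [325.4, 165.8] (array([ 0.49270218, -0.06092456,  0.0266994 ,  1.48568121]), np.float64(0.00045611037086079414))
0.74 [304.1, 279.0] [[ 0.44877292 -0.19095921  0.00353716]
 [ 0.47445417 -0.15917939  0.07536286]
 [ 0.50020599 -0.1501576   0.17068942]]
[ 0.48920467 -0.06610589  0.25230467]
```

View pics/w4.png

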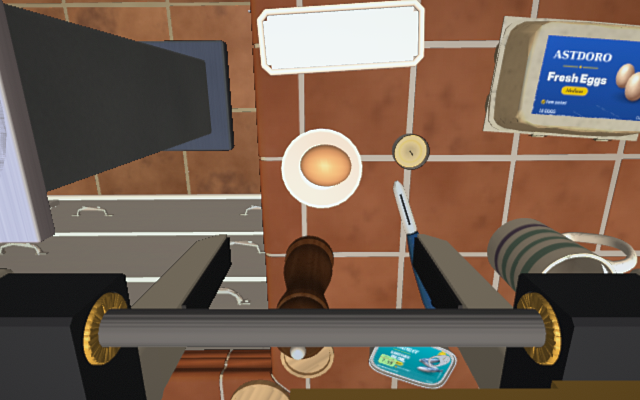

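```bash
python3 - <<'E'
from h import *
for c in ("wrist","top"):
    im,d=manip.camera(c); P,u,v=pts(c,d,d>0); w=im[v,u].min(1)>215
    s=P[w&(P[:,0]>.41)&(P[:,0]<.61)&(P[:,1]>.02)&(P[:,1]<.115)&(P[:,2]<.02)&(P[:,2]>.002)]
    r=cv2.minAreaRect(s[:,:2].astype(np.float32)); print(c,len(s),r)
    c0=s.mean(0); e=np.linalg.svd((s-c0)[:,:2],full_matrices=False)[2][0]; print(c0,np.arctan(e[1]/e[0]))
E
python3 -m creep '[[[0.04,0.6,-0.1],[0,0,0.97],-1],[[0.04,0.6,-0.1],[0,0,0.97],-1],[[0.03,0.6,-0.1],[0,0,0.97],-1],[[0.03,0.6,-0.1],[0,0,0.97],-1],[[0.03,0.6,-0.1],[0,0,0.97],-1],[[0.03,0.5,-0.1],[0,0,0.97],-1],[[0,0.4,-0.1],[0,0,0.97],-1],[[0,0.3,-0.1],[0,0,0.97],-1],[[0,0.25,-0.1],[0,0,0.97],-1],[[0,0.2,0],[0,0,0.97],-1],[[0,0.2,0],[0,0,0.97],-1],[[0,0.1,0],[0,0,0.8],-1]]' 10
python3 - <<'E'
from h import *
import time
for i in range(6): manip.camera("wrist")
im,d,q=find("wrist","teaspoon"); save("w5.png",im); print(q["point"],q["score"]); Q,_,_=pts("wrist",d,q["mask"]); Q=Q[(Q[:,2]>.0)]
c=Q.mean(0)[:2]; X=Q[:,:2]-c; e=np.linalg.svd(X,full_matrices=False)[2][0]; l=X@e; w=X@[-e[1],e[0]]
print("spoon yaw",np.arctan(e[1]/e[0]),l.min(),l.max(), "mid",c+e*(np.percentile(l,.5)+np.percentile(l,99.5))/2)
for a in np.arange(-.06,.07,.02):
    k=abs(l-a)<.006; print(round(a,2),(c+e*a).round(4),Q[k].mean(0).round(4),np.percentile(w[k],[2,98]).round(4))
o=manip.get_obs(); print(o["eef_pos"],o["tool_rot"],o["joint_pos"])
E
```

```text
wrist 9761 ((0.5097746849060059, 0.0645734891295433), (0.16423068940639496, 0.06011555716395378), 2.9221017360687256)
[0.50981419 0.06493781 0.00585773] 0.05392305162376367
top 209 ((0.5241671800613403, 0.08335185050964355), (0.13228429853916168, 0.026654714718461037), 0.4687409996986389)
[0.54043848 0.0870839  0.00622887] -0.09221982124498859
time: 13.02
eef_pos: [0.4992, 0.1818, 0.2076]
tool_rot: [-0.014, 1.0, 0.0, -0.0]
wrist_force: [-0.6, 0.4, 0.1]
opening: 0.0931
grip_force: 0.0
[320.9, 200.5] 0.58
spoon yaw 0.04033599557629119 -0.0720764795419656 0.05896009767615979 mid [0.50746672 0.17775804]
-0.06 [0.4541 0.1756] [0.4541 0.1754 0.004 ] [-0.0054  0.0053]
-0.04 [0.4741 0.1764] [0.474  0.1765 0.0065] [-0.0048  0.005 ]
-0.02 [0.4941 0.1772] [0.4938 0.1772 0.0083] [-0.0033  0.0037]
0.0 [0.5141 0.178 ] [0.5138 0.1781 0.0093] [-0.0036  0.0033]
0.02 [0.5341 0.1788] [0.5353 0.179  0.0056] [-0.0081  0.0079]
0.04 [0.5541 0.1796] [0.554  0.1798 0.0033] [-0.0118  0.0119]
0.06 [0.5741 0.1804] [0.5702 0.1802 0.0067] [-0.0068  0.0065]
[0.49928777 0.1811687  0.20767934] [-1.12694601e-02  9.99936497e-01 -6.59764864e-06  4.06098239e-05] [ 3.00070430e-01 -1.89057662e-01  1.79650136e+00 -3.58045521e-05
  1.53407486e+00 -1.29326398e+00]
```

View pics/w5.png

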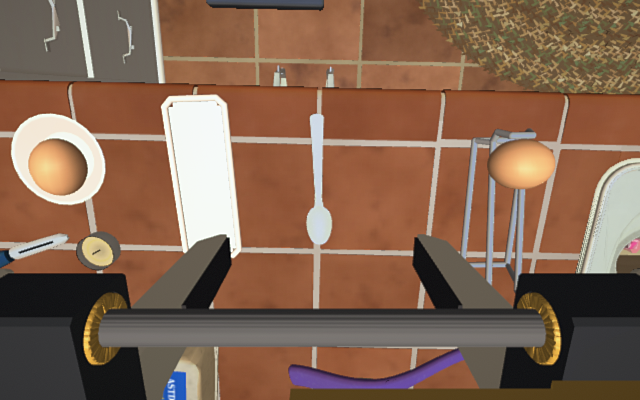

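```bash
python3 -m creep '[[[0.16,-0.07,-0.6],[0,0,0.12],-1],[[0,0,-0.8],[0,0,0],-1],[[0,0,-0.8],[0,0,0],-1],[[0,0,-0.7],[0,0,0],-0.5],[[0,0,-0.5],[0,0,0],0],[[0,0,-0.2],[0,0,0],0.5],[[0,0,0],[0,0,0],0.5],[[0,0,0],[0,0,0],0.5],[[0,0,0],[0,0,0],0.5]]' 12
```

```text
time: 14.55
eef_pos: [0.5077, 0.178, 0.0286]
tool_rot: [-0.02, 1.0, 0.0, 0.001]
wrist_force: [-0.2, -1.1, 0.1]
opening: 0.0375
grip_force: 0.0
```

```bash
python3 -m creep '[[[0,0,-0.03],[0,0,0],0.5],[[0,0,0],[0,0,0],1],[[0,0,0],[0,0,0],1],[[0,0,0],[0,0,0],1],[[0,0,0],[0,0,0],1],[[0,0,0],[0,0,0],1]]' 12
```

```text
time: 15.3
eef_pos: [0.5073, 0.1779, 0.0262]
tool_rot: [-0.02, 1.0, 0.0, 0.0]
wrist_force: [-0.5, -0.5, 1.4]
opening: 0.0199
grip_force: 12.0
```

```bash
python3 -m creep '[[[0,0,0.3],[0,0,0],1],[[0,0,0.6],[0,0,0],1],[[0,0,0.4],[0,0,0],1],[[0.05,-0.3,0],[0,0,0.1],1],[[0,-0.6,0],[0,0,0],1],[[0,-0.6,0],[0,0,0],1],[[0,-0.5,0],[0,0,0],1],[[0,-0.26,0],[0,0,0],1],[[0,0,0],[0,0,0],1],[[0,0,0],[0,0,0],1]]' 12
python3 - <<'E'
from h import *
im,d=manip.camera("wrist"); save("w6.png",im); P,u,v=pts("wrist",d,d>0); 
w=im[v,u].min(1)>215
s=P[w&(P[:,0]>.41)&(P[:,0]<.61)&(P[:,1]>.02)&(P[:,1]<.115)&(P[:,2]<.012)&(P[:,2]>.002)]
print(cv2.minAreaRect(s[:,:2].astype(np.float32)))
x=find("wrist","teaspoon")
if x:
    Q,_,_=pts("wrist",x[1],x[2]["mask"]); Q=Q[Q[:,2]>.03]; print(x[2]["point"],len(Q)); c=Q.mean(0); e=np.linalg.svd(Q-c,full_matrices=False)[2][0]; l=(Q-c)@e; print(e, c+e*(l.min()+l.max())/2,l.max()-l.min())
print(manip.get_obs()["eef_pos"],manip.get_obs()["tool_rot"])
E
```

```text
time: 16.55
eef_pos: [0.5098, 0.0655, 0.0913]
tool_rot: [-0.028, 1.0, 0.0, 0.0]
wrist_force: [0.8, -0.4, -0.3]
opening: 0.0204
grip_force: 12.0
((0.5061486959457397, 0.06456393003463745), (0.15642207860946655, 0.0596817284822464), 2.945817708969116)
[322.0, 213.5] 4713
[0.99811136 0.05688788 0.02318377] [0.50970652 0.06589078 0.07149823] 0.1324484600140159
[0.50974998 0.06550596 0.09111291] [-2.77999996e-02  9.99613503e-01  3.96688751e-05 -6.14774617e-05]
```

View pics/w6.png

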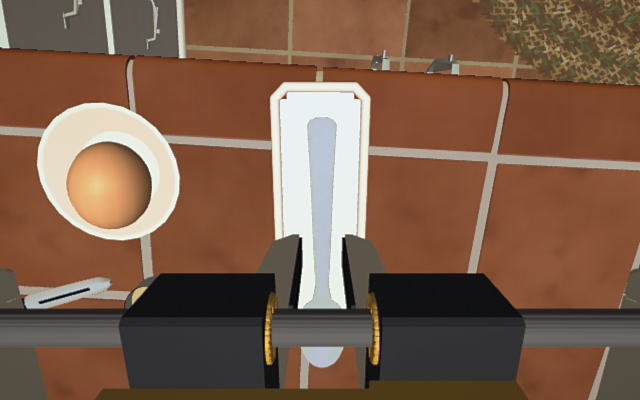

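```bash
python3 -m creep '[[[0,-0.01,-0.5],[0,0,0],1],[[0,0,-0.45],[0,0,0],1],[[0,0,-0.22],[0,0,0],1],[[0,0,0],[0,0,0],1],[[0,0,0],[0,0,0],0.35],[[0,0,0],[0,0,0],0.35],[[0,0,0],[0,0,0],0.35],[[0,0,0],[0,0,0],0.35],[[0,0,0.3],[0,0,0],0.35],[[0,0,0.6],[0,0,0],0.35],[[0,0,0.9],[0,0,0],0],[[0,0,0.9],[0,0,0],-1]]' 12
```

```text
time: 18.2
eef_pos: [0.5096, 0.0644, 0.1701]
tool_rot: [-0.027, 1.0, -0.0, 0.0]
wrist_force: [0.5, -0.4, 0.3]
opening: 0.0458
grip_force: 0.0
```

```bash
python3 -m creep '[[[0,-0.4,0.7],[0,0,-0.97],-1],[[0,-0.8,0.5],[0,0,-0.97],-1],[[0,-0.9,0.3],[0,0,-0.97],-1],[[0,-0.9,0],[0,0,-0.97],-1],[[0,-0.9,0],[0,0,-0.97],-1],[[0,-0.9,0],[0,0,-0.97],-1],[[0,-0.9,0],[0,0,-0.97],-1],[[0,-0.9,0],[0,0,-0.97],-1],[[0,-0.9,0],[0,0,-0.97],-1],[[0,-0.9,0],[0,0,-0.97],-1],[[-0.1,-0.9,0],[0,0,-0.97],-1],[[-0.1,-0.6,0],[0,0,-0.97],-1]]' 12
cat >> h.py <<'E'
def circ(s):
    s=s[:,:2]; r=least_squares(lambda p:np.hypot(s[:,0]-p[0],s[:,1]-p[1])-p[2],[*s.mean(0),.02],loss="soft_l1",f_scale=.001); return r.x.round(4)
def hullc(s): 
    h=cv2.convexHull(s[:,:2].astype(np.float32))[:,0]; return circ(h), cv2.minEnclosingCircle(h)
E
python3 - <<'E'
from h import *
for i in range(4): manip.camera("wrist")
im,d=manip.camera("wrist"); save("w7.png",im); np.savez("w7.npz",im=im,d=d)
P,u,v=pts("wrist",d,d>0)
for n,c,r,zl,zh in (("jar",(.5,-.428),.04,.1,.115),("mill head",(.469,-.176),.04,.12,.17),("small",(.468,-.313),.05,.006,.02),("large",(.402,-.4),.055,.006,.02),("mill2",(.469,-.176),.03,.163,.18)):
    s=P[(np.hypot(P[:,0]-c[0],P[:,1]-c[1])<r)&(P[:,2]>zl)&(P[:,2]<zh)]
    if len(s)>8: print(n,len(s),s.mean(0).round(4),hullc(s))
o=manip.get_obs(); print(o["eef_pos"],o["tool_rot"],o["joint_pos"])
E
```

```text
time: 19.7
eef_pos: [0.4992, -0.4324, 0.2436]
tool_rot: [0.709, 0.705, -0.0, 0.0]
wrist_force: [0.6, 0.6, -0.6]
opening: 0.0928
grip_force: 0.0
jar 2223 [ 0.502  -0.429   0.1064] (array([ 0.502 , -0.4299,  0.0218]), ((0.5020180940628052, -0.42992207407951355), 0.02213119901716709))
small 1146 [ 0.4683 -0.3134  0.0087] (array([ 0.4686, -0.3148,  0.0346]), ((0.46857643127441406, -0.3148850202560425), 0.03487559035420418))
large 1214 [ 0.4037 -0.3998  0.0086] (array([ 0.404 , -0.4014,  0.0426]), ((0.40387317538261414, -0.4015215039253235), 0.04301474988460541))
[ 0.49981689 -0.43006106  0.24331091] [7.06292104e-01 7.07920499e-01 1.02304666e-04 1.44157656e-04] [-7.49287019e-01  8.20957682e-02  1.47852477e+00  1.94416435e-04
  1.58067682e+00 -7.51587969e-01]
```

View pics/w7.png

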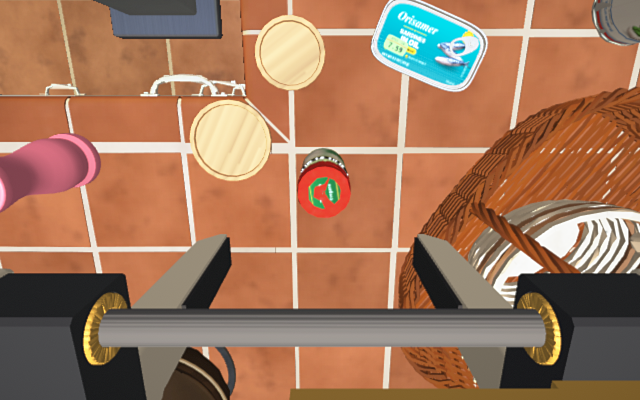

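Run:
```python
from h import *
im,d=np.load("w7.npz").values()
for c in("wrist","top"):
    if c=="top": d=np.load("top_d.npy")
    P,u,v=pts(c,d,d>0)
    for x in np.arange(.53,.64,.015):
        s=P[(P[:,0]>=x)&(P[:,0]<x+.015)&(abs(P[:,1]+.43)<.06)&(P[:,2]<.22)]; b=P[(P[:,0]>=x)&(P[:,0]<x+.015)&(abs(P[:,1]+.315)<.06)&(P[:,2]<.22)]
        print(c,x.round(3),len(s),s[:,2].max().round(3) if len(s) else "",b[:,2].max().round(3) if len(b) else "")
```

```text
wrist 0.53 1405 0.002 0.002
wrist 0.545 1486 0.22 0.027
wrist 0.56 1457 0.002 0.027
wrist 0.575 1448 0.002 0.027
wrist 0.59 1477 0.002 0.028
wrist 0.605 1599 0.075 0.027
wrist 0.62 2307 0.075 0.027
wrist 0.635 2876 0.145 0.028
top 0.53 124 0.005 0.006
top 0.545 197 0.007 0.032
top 0.56 206 0.005 0.029
top 0.575 207 0.007 0.032
top 0.59 200 0.007 0.03
top 0.605 233 0.074 0.029
top 0.62 288 0.088 0.029
top 0.635 308 0.144 0.027
```

```bash
python3 -m creep '[[[0.04,0.01,-0.5],[0,0,0],-1],[[0,0,-0.8],[0,0,0],-1],[[0,0,-0.8],[0,0,0],-1],[[0,0,-0.5],[0,0,0],-1],[[0,0,-0.27],[0,0,0],-1],[[0,0,0],[0,0,0],-1],[[0,0,0],[0,0,0],-1],[[0,0,0],[0,0,0],1],[[0,0,0],[0,0,0],1],[[0,0,0],[0,0,0],1],[[0,0,0],[0,0,0],1],[[0,0,0],[0,0,0],1]]' 15
```

```text
time: 21.45
eef_pos: [0.5018, -0.4301, 0.0992]
tool_rot: [0.707, 0.707, 0.0, -0.0]
wrist_force: [0.3, 1.0, -0.4]
opening: 0.0474
grip_force: 0.0
```

```bash
python3 -m creep '[[[0,0,0],[0,0,0],1],[[0,0,0],[0,0,0],1],[[0,0,0.2],[0,0,0],1],[[0,0,0.5],[0,0,0],1],[[0,0,0.7],[0,0,0],1],[[0,0,0.2],[0,0,0],1],[[0,0,0],[0,0,0],1],[[0,0,0],[0,0,0],1]]' 20
python3 - <<'E'
from h import *
im,d=manip.camera("wrist"); P,u,v=pts("wrist",d,d>0)
z=manip.get_obs()["eef_pos"]; print(z)
s=P[(np.hypot(P[:,0]-.502,P[:,1]+.43)<.04)&(P[:,2]>z[2]+.001)&(P[:,2]<z[2]+.015)&True]; c=im[v,u].astype(int)
red=(c[:,0]>120)&(c[:,1]<80)&(np.hypot(P[:,0]-.502,P[:,1]+.43)<.04)&(P[:,2]>.1)
s=P[red]; t=s[s[:,2]>np.percentile(s[:,2],60)-.003]; print(len(s),hullc(t),s.max(0),t.mean(0))
for n,c,r,zl,zh in (("small",(.468,-.313),.05,.006,.02),("large",(.402,-.4),.055,.006,.02)):
    s=P[(np.hypot(P[:,0]-c[0],P[:,1]-c[1])<r)&(P[:,2]>zl)&(P[:,2]<zh)]
    if len(s)>8: print(n,len(s),s.mean(0).round(4),hullc(s))
E
```

```text
time: 22.45
eef_pos: [0.5014, -0.4298, 0.1775]
tool_rot: [0.707, 0.707, -0.0, -0.001]
wrist_force: [-0.8, 0.4, -1.4]
opening: 0.0439
grip_force: 20.0
[ 0.50142181 -0.42981177  0.17753226]
5667 (array([ 0.5018, -0.43  ,  0.0218]), ((0.5019692182540894, -0.4303376376628876), 0.02239072322845459)) [ 0.52409246 -0.40717435  0.18705208] [ 0.50151004 -0.42422371  0.18488556]
small 1709 [ 0.468  -0.3137  0.0087] (array([ 0.4684, -0.3153,  0.0346]), ((0.4681593179702759, -0.31510818004608154), 0.035151414573192596))
large 1746 [ 0.4032 -0.4001  0.0086] (array([ 0.4036, -0.4018,  0.0427]), ((0.4036676287651062, -0.401786744594574), 0.04306510463356972))
```

```bash
python3 -m creep '[[[-0.1,0.4,0],[0,0,0],1],[[-0.2,0.7,0],[0,0,0],1],[[-0.2,0.7,0],[0,0,0],1],[[-0.17,0.5,0],[0,0,0],1],[[0,0,0],[0,0,0],1],[[0,0,-0.5],[0,0,0],1],[[0,0,-0.5],[0,0,0],1],[[0,0,-0.3],[0,0,0],1],[[0,0,0],[0,0,0],1],[[0,0,0],[0,0,0],1]]' 20
```

```text
time: 23.75
eef_pos: [0.4686, -0.3155, 0.115]
tool_rot: [0.707, 0.707, 0.0, 0.0]
wrist_force: [0.4, 0.1, -0.5]
opening: 0.044
grip_force: 20.0
```

```bash
python3 -m creep '[[[0,0,-0.14],[0,0,0],1],[[0,0,-0.08],[0,0,0],1],[[0,0,0],[0,0,0],1],[[0,0,0],[0,0,0],1]]' 10
```

```text
time: 24.25
eef_pos: [0.4683, -0.3151, 0.1032]
tool_rot: [0.707, 0.707, 0.0, -0.0]
wrist_force: [0.1, -0.7, -1.6]
opening: 0.0441
grip_force: 10.0
```

```bash
python3 -m creep '[[[0,0,-0.02],[0,0,0],1],[[0,0,0],[0,0,0],1],[[0,0,0],[0,0,0],0],[[0,0,0],[0,0,0],-0.3],[[0,0,0],[0,0,0],-0.6],[[0,0,0],[0,0,0],-1],[[0,0,0],[0,0,0],-1],[[0,0,0.3],[0,0,0],-1],[[0,0,0.7],[0,0,0],-1],[[0,0,0.9],[0,0,0],-1],[[0,0,0.9],[0,0,0],-1],[[0,0,0.3],[0,0,0],-1]]' 10
python3 - <<'E'
from h import *
for i in range(5): manip.camera("wrist")
for c in("wrist","top"):
    im,d=manip.camera(c); P,u,v=pts(c,d,d>0)
    if c=="wrist": save("w8.png",im)
    for n,q,r,zl,zh in (("jar",(.468,-.315),.04,.1,.12),("small",(.468,-.313),.05,.006,.02),("mill",(.469,-.176),.04,.16,.175),("millhead",(.469,-.176),.04,.13,.158)):
        s=P[(np.hypot(P[:,0]-q[0],P[:,1]-q[1])<r)&(P[:,2]>zl)&(P[:,2]<zh)]
        if len(s)>8: print(c,n,len(s),s.mean(0).round(4),hullc(s))
print(manip.get_obs()["eef_pos"])
E
```

```text
time: 25.75
eef_pos: [0.4687, -0.3154, 0.2613]
tool_rot: [0.707, 0.707, 0.0, 0.002]
wrist_force: [0.5, -1.0, 0.6]
opening: 0.0928
grip_force: 0.0
wrist jar 2159 [ 0.4685 -0.314   0.11  ] (array([ 0.4684, -0.3152,  0.022 ]), ((0.4685858488082886, -0.31525254249572754), 0.022447898983955383))
wrist small 587 [ 0.4681 -0.3004  0.0089] (array([ 0.4683, -0.3148,  0.0345]), ((0.46834084391593933, -0.3149818181991577), 0.03490336611866951))
wrist millhead 2214 [ 0.4707 -0.1914  0.1501] (array([ 0.4708, -0.1779,  0.0245]), ((0.47078341245651245, -0.1801510751247406), 0.024418966844677925))
top jar 10 [ 0.4847 -0.3231  0.108 ] (array([ 0.478 , -0.3168,  0.0116]), ((0.4843024015426636, -0.32188260555267334), 0.00860991608351469))
top mill 24 [ 0.4691 -0.1756  0.1664] (array([ 0.4672, -0.1763,  0.0088]), ((0.4680432379245758, -0.17617589235305786), 0.009557831101119518))
top millhead 242 [ 0.4669 -0.1745  0.1488] (array([ 0.4701, -0.1757,  0.0244]), ((0.4703848361968994, -0.17567303776741028), 0.02492116205394268))
[ 0.46796139 -0.31489941  0.25560968]
```

View pics/w8.png

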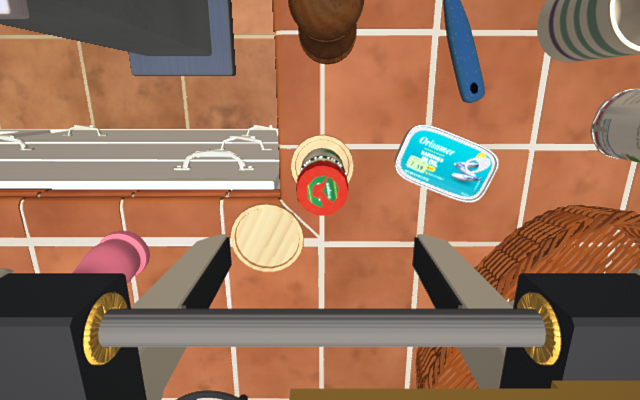

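```bash
python3 -m creep '[[[0.05,0.5,0],[0,0,0],-1],[[0,0.8,0],[0,0,0],-1],[[0,0.8,0],[0,0,0],-1],[[0,0.66,0],[0,0,0],-1],[[0,0,0],[0,0,0],-1],[[0,0,-0.5],[0,0,0],-1],[[0,0,-0.7],[0,0,0],-1],[[0,0,-0.6],[0,0,0],-1],[[0,0,-0.37],[0,0,0],-1],[[0,0,0],[0,0,0],-1],[[0,0,0],[0,0,0],-0.3],[[0,0,0],[0,0,0],1]]' 15
python3 -m creep '[[[0,0,0],[0,0,0],1],[[0,0,0],[0,0,0],1],[[0,0,0],[0,0,0],1],[[0,0,0],[0,0,0],1]]' 25
```

```text
time: 27.6
eef_pos: [0.4712, -0.1774, 0.1498]
tool_rot: [0.707, 0.707, 0.0, 0.001]
wrist_force: [-0.5, -0.1, -0.9]
opening: 0.0774
grip_force: 0.0
time: 28.1
eef_pos: [0.4708, -0.1772, 0.1487]
tool_rot: [0.707, 0.707, -0.0, 0.0]
wrist_force: [0.3, 0.5, 0.9]
opening: 0.0481
grip_force: 25.0
```

```bash
python3 -m creep '[[[0,0,0.2],[0,0,0],1],[[0,0,0.5],[0,0,0],1],[[0,0,0.6],[0,0,0],1],[[-0.4,0,0.4],[0,0,0],1],[[-0.6,-0.3,0],[0,0,0],1],[[-0.34,-0.6,0],[0,0,0],1],[[0,-0.7,0],[0,0,0],1],[[0,-0.7,0],[0,0,0],1],[[0,-0.7,0],[0,0,0],1],[[0,-0.7,0],[0,0,0],1],[[0,-0.5,0],[0,0,0],1],[[0,-0.29,0],[0,0,0],1]]' 25
python3 - <<'E'
from h import *
for i in range(4): manip.camera("wrist")
im,d=manip.camera("wrist"); save("w9.png",im); P,u,v=pts("wrist",d,d>0); o=manip.get_obs()["eef_pos"]; print(o)
for n,q,r,zl,zh in (("large",(.402,-.4),.055,.006,.02),("head",o[:2],.035,o[2]-.015,o[2]+.012),("jar",(.468,-.315),.04,.1,.12)):
    s=P[(np.hypot(P[:,0]-q[0],P[:,1]-q[1])<r)&(P[:,2]>zl)&(P[:,2]<zh)]
    if len(s)>8: print(n,len(s),s.mean(0).round(4),hullc(s))
E
```

```text
time: 29.6
eef_pos: [0.4036, -0.4026, 0.2338]
tool_rot: [0.707, 0.707, 0.0, -0.0]
wrist_force: [0.8, 0.2, -1.7]
opening: 0.0479
grip_force: 25.0
[ 0.40386315 -0.40092877  0.23380726]
large 763 [ 0.4008 -0.3828  0.0088] (array([ 0.4035, -0.4015,  0.0425]), ((0.4035665988922119, -0.4017973840236664), 0.04307996481657028))
head 9317 [ 0.4042 -0.3923  0.2361] (array([ 0.3986, -0.4032,  0.029 ]), ((0.4039084315299988, -0.3912251889705658), 0.03369688615202904))
jar 3225 [ 0.4673 -0.3153  0.1103] (array([ 0.468 , -0.3156,  0.0222]), ((0.4679279625415802, -0.31573206186294556), 0.0225822851061821))
```

View pics/w9.png

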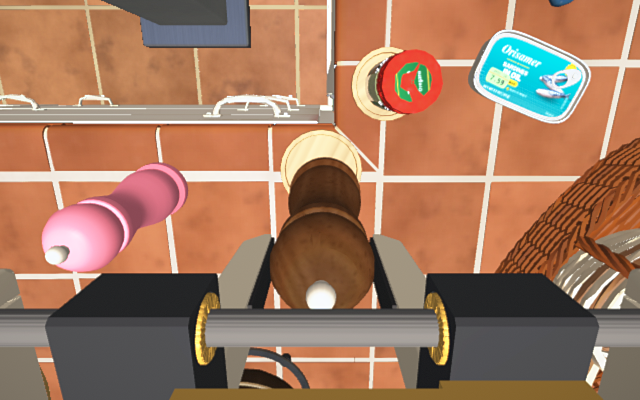

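```bash
python3 -m creep '[[[0,-0.01,-0.5],[0,0,0],1],[[0,0,-0.5],[0,0,0],1],[[0,0,-0.3],[0,0,0],1],[[0,0,-0.15],[0,0,0],1],[[0,0,-0.1],[0,0,0],1],[[0,0,-0.05],[0,0,0],1],[[0,0,0],[0,0,0],1],[[0,0,0],[0,0,0],1]]' 25
```

```text
time: 30.85
eef_pos: [0.4038, -0.4022, 0.154]
tool_rot: [0.707, 0.707, -0.0, 0.0]
wrist_force: [0.7, -0.5, -2.5]
opening: 0.0481
grip_force: 25.0
```

```bash
python3 -m creep '[[[0,0,-0.03],[0,0,0],1],[[0,0,0],[0,0,0],1],[[0,0,0],[0,0,0],0],[[0,0,0],[0,0,0],-0.3],[[0,0,0],[0,0,0],-0.6],[[0,0,0],[0,0,0],-1],[[0,0,0],[0,0,0],-1],[[0,0,0.3],[0,0,0],-1],[[0,0,0.7],[0,0,0],-1],[[0,0,0.9],[0,0,0],-1],[[0,0,0.5],[0,0,0],-1],[[0,0,0],[0,0,0],-1]]' 10
python3 - <<'E'
from h import *
for i in range(5): manip.camera("wrist")
for c in ("wrist","top"):
    im,d=manip.camera(c); save(c+"10.png",im if c=="wrist" else cv2.resize(im[100:300,150:550],(800,400))); P,u,v=pts(c,d,d>0)
    for n,q,r,zl,zh in (("large",(.402,-.4),.055,.006,.02),("head",(.404,-.402),.035,.13,.162),("jar",(.468,-.315),.04,.1,.12)):
        s=P[(np.hypot(P[:,0]-q[0],P[:,1]-q[1])<r)&(P[:,2]>zl)&(P[:,2]<zh)]
        if len(s)>8: print(c,n,len(s),s.mean(0).round(4),hullc(s))
for t in("end_egg","teaspoon","spoon_rest"):
    for r in manip.cut_out("top",t):
        Q,_,_=pts("top",d,r["mask"]); print(t,r["score"],r["point"],eggfit(Q) if t=="end_egg" else cv2.minAreaRect(Q[:,:2].astype(np.float32)))
E
```

```text
time: 32.35
eef_pos: [0.4041, -0.4025, 0.2751]
tool_rot: [0.707, 0.707, -0.0, 0.002]
wrist_force: [-0.2, -0.5, -0.2]
opening: 0.0929
grip_force: 0.0
wrist large 909 [ 0.4044 -0.3851  0.0107] (array([ 0.4036, -0.4018,  0.0425]), ((0.40346279740333557, -0.4017936885356903), 0.04288371279835701))
wrist head 2494 [ 0.4042 -0.3971  0.155 ] (array([ 0.4042, -0.4023,  0.0246]), ((0.4040438234806061, -0.4024833142757416), 0.025041084736585617))
wrist jar 2483 [ 0.4673 -0.3156  0.1103] (array([ 0.468 , -0.3159,  0.0221]), ((0.4678840935230255, -0.3157055974006653), 0.022740449756383896))
top jar 216 [ 0.4669 -0.3131  0.1086] (array([ 0.4676, -0.3133,  0.0217]), ((0.46710771322250366, -0.3136618733406067), 0.022637393325567245))
end_egg 0.46 [336.8, 168.8] (array([ 0.49242086, -0.05961951,  0.02499094,  1.45929169]), np.float64(0.0017413837811856335))
teaspoon 0.47 [290.6, 150.5] ((0.5105065703392029, 0.06879174709320068), (0.12252213805913925, 0.023994281888008118), 1.1043550968170166)
spoon_rest 0.67 [291.0, 164.6] ((0.511647641658783, 0.06781399250030518), (0.1752713918685913, 0.0685088112950325), 1.5026439428329468)
```

View pics/top10.png

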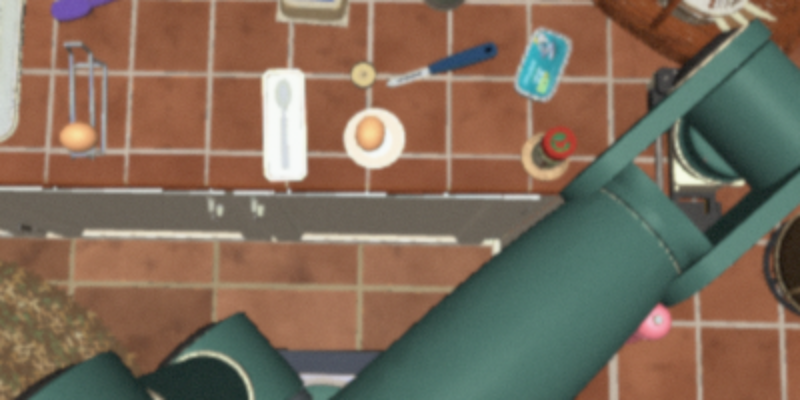

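Run:
```python
from h import *
im,d=manip.camera("top")
def f(d):
    P,u,v=pts("top",d,d>0); s=P[(np.hypot(P[:,0]-.478,P[:,1]-.353)<.03)&(P[:,2]>.045)&(P[:,0]<.498)]; return eggfit(s)
print(f(d),f(np.load("top_d.npy")),manip.get_obs()["time"])
```

```text
(array([0.47700379, 0.35488556, 0.04337135, 0.07882807]), np.float64(0.001635164983759527)) (array([0.4776937 , 0.35479231, 0.04383619, 0.01865255]), np.float64(0.0015659303924590259)) 32.9
```

```bash
python3 -c "
from bench import manip; print(manip.finish_job())"
```

```text
the job is handed in; nothing more can be done
None
```

The job is handed in. On the last camera checks the mill, jar, spoon and end egg were all in their holders and the other egg had rolled down to the rack's stop. The clock read about 33 s of the 128 s allowed, and the judge's verdict was not shown.

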